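Take the charged battery pack off its charger

ROBOT

A 6-joint arm with a two-finger parallel gripper is mounted at the origin on the work surface. World frame = base frame: x ahead of the robot, y to its left, z up, the work surface at z = 0. Lengths are in m, angles in rad, forces in N, time in s.
With the tool pointing down it reaches from about 0.325 to 0.85 m from the base axis. Payload 4.4 kg.
Tool frame: the origin (TCP) lies on the mounting face of the last link; the fingertips stand 199 mm ahead of it and the grasp point (between the pads) lies 180 mm ahead of it (robot.finger_overhang is the distance from the TCP to the fingertips, in m); z points along the fingers, y is the line along which they close (so a half turn about z gives the same grasp; the last joint's range is limited). The gripper opens to 94 mm and grips with 3 to 60 N. Pads are 16 mm wide; open, the fingers measure 119 mm over their backs; the gripper's body (75 mm by 177 mm) begins 78 mm behind the grasp point.
Start: joints at [1.032, 0.207, 1.542, -0, 1.393, -0.15], TCP at [0.218, 0.532, 0.405] pointing down, gripper open.
Joint ranges: [-2.73, 2.73], [-0.86, 2.22], [0.23, 2.46], [-1.11, 4.25], [0.08, 2.63], [-2.82, 2.82]. Speed limits (rad/s): [2.79, 2.79, 3.14, 3.14, 3.14, 3.14].

INTERFACE

Orientations are given as a 3x3 rotation matrix whose columns are the frame's x, y, z axes.
In Python, from bench import robot, vision gives the robot as it stands.
- The arm moves only by the tool play_rows, never from a script. Its argument "plan" is a list of rows, each a list of 4 numbers: the shift along the tool's x, y, z in cm, then the turn about the tool's z in rad. A call has 1 to 10 rows; each row is the pose to reach, as a shift and turn from the pose commanded when the call began, along the tool's axes at that moment; what a row does not reach only later rows make up. A row lasts 1/12 s, in which the tool goes at most 41.7 mm and 7.16 degrees, less where a joint would pass 70% of its speed; a pose out of reach is approached as far as the arm can. A call with a gripper value outside its range is refused whole. "gripper" is the finger opening in cm, from 0 to 9.4, set as the call begins (left out, the last holds). The fingers move at their own pace and stop on an object; "grip_force" is the grip in N (left out, the last holds). Time passes only in rows, so rows that repeat a pose let the fingers close. It gives the time, the measured TCP pose, the force, the opening and the grip force at its end, in the units of the state.
- robot.state(): the state, without advancing time (a new reading comes with each control period).
- vision.snapshot(name): name is "scene" or "side" or "wrist"; returns (picture, depth): 400x640x3 uint8, red, green, blue; 400x640 float32, m along the optical axis (not along the pixel's ray), 0 where there is no reading.
- vision.camera_model(name): a dict with "intrinsics" (3x3 intrinsics, pixels), "extrinsics" (4x4, takes a point from world to camera coordinates). Camera axes: x right, y down, z forward; pixel columns grow to the right and rows downward; lengths in m; the calibration is good to about 2 mm. A picture is of the moment at which its call begins: read the wrist's pose just before it. camera_model takes no time and is no camera call; for the wrist camera it gives the pose at the moment of the call.
- robot.finish_job(): hands the job in; it is judged then, once.
The state is a dict: "time_s": time; "joints": joint angles; "dq": joint speeds; "joint_efforts": joint torques, N m; "position": TCP position; "tool_rot": TCP orientation; "force": force on the tool from outside, world axes, zero at the start; "torque": the same for the moment, N m; "width": opening from 0.0 (shut) to 1.0 (fully open); "grasp_force": force on a finger pad.
Only numpy, scipy, OpenCV 4.12 (cv2) and the standard library are available. Lean on these libraries where they do the work, as an engineer would, in place of code of your own. Each camera call takes 0.05 s, during which the arm holds its last target. There are 200 camera calls.

TASK

Two tool battery packs stand in chargers on the instrument repair bench. Take out the charged one, the one with four green bars on its top and a green lamp on its charger: squeeze the two orange buttons on its sides together, keep them squeezed while you lift it straight out, and set it down gently, upright, on the floor of the blue tray. Do not drop it, and leave the other pack in its charger as it is.

Things in the scene. Friction and masses are not known exactly. Their poses are not given: they have to be found in the camera images.
- pack_ready: Charged battery pack: upright black block 90 (x) x 44 (y) x 90 (z) mm, yellow band, four green bars on top, 0.36-0.6 kg. Origin: centre of underside, z up. On its +y and -y sides an orange spring button 36 wide, 26 high, centred 64 above the origin; faces 59 mm apart at rest, each goes in 7 mm (45 apart; 3 N at first, 8 N fully in). Each button draws in a steel tooth near the foot; let go, it springs out.
- charger_ready: Grey charger fixed to the bench, 150 (x) x 110 (y) x 38 mm, green lamp bar on its +x end; origin: centre of underside, z up. Its pocket (floor 6 mm above the bench, 32 mm deep, 2 mm play all round) holds the charged pack, same axes. The pack's teeth hook under the pocket's rim, so it cannot be lifted unless both buttons are in by about 5 mm until it has risen 20 mm.
- pack_busy: The pack still charging, to be left alone: same make and size as the charged one, but one red and three dark bars on its top, in a like charger with a red lamp bar. Origin: centre of its underside, z up.
- tray: Open blue tray with a dark floor, fixed to the bench: 182 (x) x 142 (y) mm outside, 170 x 130 mm inside, walls 6 mm thick and 25 mm high; its floor is 6 mm above the bench. Origin: centre of the underside, z up.
Not all that is in view belongs to the job. There is more than one size of the tray; the job needs the smaller.

How it is judged:
By the outcome, as a careful person would: the job done as asked, in the order asked, and still so for the second after the job is handed in, with the robot touching nothing.
It also fails if it takes over 42 s, if anything falls off the work surface, if the arm or the gripper's body presses on something with over 40 N, if the wrist force passes 120 N, or if a joint passes its speed limit or range.

## Working session

There is one attempt and no reset: what is moved stays moved. The work goes in short steps, Python scripts to look and compute and a tool call to move; the robot and the scene stay as the last step left them, time stands still between calls to the robot, and variables do not carry over. Pictures are saved under pics/ and viewed, at most 10 in all, crops included, and the job is handed in when it is done.

Besides the shell and the picture viewer there is one more tool, called after "Emit:" as name([rows], argument=value, ...), one row to a line, values as JSON. play_rows: Moves the arm, as the interface text tells. Its arguments: {"type":"object","properties":{"plan":{"type":"array"},"gripper":{"type":"number"},"grip_force":{"type":"number"}},"required":["plan"]}

```bash
mkdir -p pics
cat > h.py <<'E'
import numpy as np, cv2
from bench import robot, vision
def snap(n, f=None):
    m=vision.camera_model(n); p,d=vision.snapshot(n)
    if f: cv2.imwrite('pics/'+f, cv2.cvtColor(p,cv2.COLOR_RGB2BGR))
    return p,d,np.array(m['intrinsics']),np.array(m['extrinsics'])
def cloud(d,K,E):
    v,u=np.indices(d.shape); P=np.stack([(u-K[0,2])/K[0,0]*d,(v-K[1,2])/K[1,1]*d,d],-1)
    return (P-E[:3,3])@E[:3,:3]
def ray(uv,z,K,E):
    uv=np.atleast_2d(uv).astype(float); r=np.c_[(uv-K[[0,1],[2,2]])/[K[0,0],K[1,1]],np.ones(len(uv))]@E[:3,:3]
    c=-E[:3,:3].T@E[:3,3]; return c+r*((z-c[2])/r[:,2])[:,None]
E
python3 - <<'E'
from h import *
s=robot.state(); print(s)
for n in("scene","side"):
    p,d,K,E=snap(n,n+'1.png'); np.savez('/tmp/'+n,p=p,d=d,K=K,E=E)
    print(n, -E[:3,:3].T@E[:3,3], K[0,0])
E
```

```text
{'time_s': 0.0, 'joints': array([ 1.03151877e+00,  2.07428761e-01,  1.54293349e+00, -4.04060774e-05,
        1.39352534e+00, -1.50480633e-01]), 'dq': array([-0.00206674, -0.00110432,  0.00134018,  0.00236242, -0.00112721,
        0.00167128]), 'joint_efforts': array([ 3.59465148e-04, -3.70881057e+01, -2.81418872e+01,  6.98366901e-02,
        3.62855766e-02, -1.76929452e-04]), 'position': array([0.21778645, 0.53176997, 0.40349505]), 'tool_rot': array([[-9.25368331e-01,  3.79067463e-01, -1.14435525e-03],
       [ 3.79069068e-01,  9.25366243e-01, -1.98965693e-03],
       [ 3.04733507e-04, -2.27495519e-03, -9.99997366e-01]]), 'force': array([0.65593788, 1.85001717, 0.34012311]), 'torque': array([-0.025488  ,  0.02204972,  0.01052499]), 'grasp_force': 0.0, 'width': 0.9952551911106317}
scene [1.01861774 0.0911987  0.82610171] 372.7186899668579
side [ 0.21994463 -1.03411791  0.65765974] 459.7846479745841
```

View pics/scene1.png

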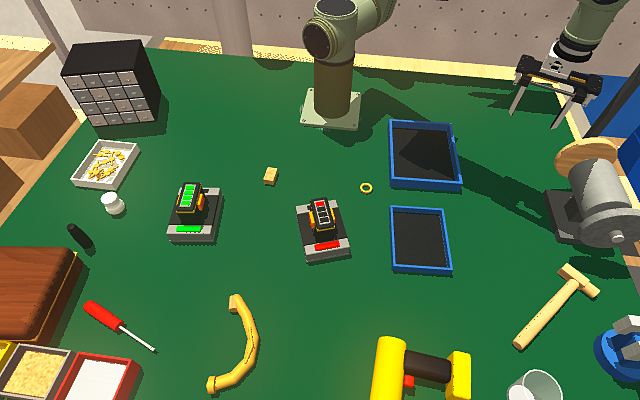

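View pics/side1.png

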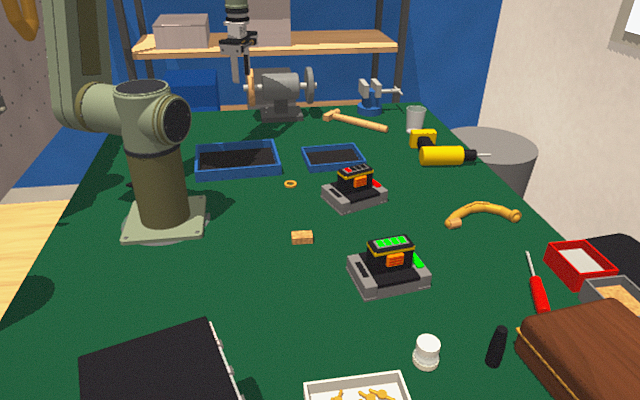

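The scene view shows the green-barred pack at about (188,195) with its green lamp at (188,229). The busy pack is at (322,212). There are two blue trays, at (425,155) and (420,240). Next I'll measure all of these.

Run:
```python
from h import *
for n in("scene","side"):
    z=np.load('/tmp/'+n+'.npz'); p,d,K,E=[z[k] for k in 'pdKE']; C=cloud(d,K,E)
    hsv=cv2.cvtColor(p,cv2.COLOR_RGB2HSV); H,S,V=hsv[...,0],hsv[...,1],hsv[...,2]
    ok=(d>0)&(C[...,0]>.15)&(C[...,0]<.85)&(abs(C[...,1])<.5)
    for nm,m in dict(green=(H>45)&(H<75)&(S>150)&(V>170),orange=(H>6)&(H<16)&(S>200)&(V>120),blue=(H>98)&(H<115)&(S>140)&(V>90)&(C[...,2]>.012),red=((H<4)|(H>176))&(S>200)&(V>150)).items():
        c,l,st,ce=cv2.connectedComponentsWithStats((m&ok).astype(np.uint8))
        for i in range(1,c):
            if st[i,4]<25: continue
            Q=C[l==i]; print(n,nm,ce[i].round(),st[i,4],'med',np.median(Q,0).round(4),'lo',np.percentile(Q,2,0).round(3),'hi',np.percentile(Q,98,0).round(3))
            if nm in('blue','green') and st[i,4]>100:
                zz=np.percentile(Q[:,2],80)
                if nm=='blue': Q=Q[abs(Q[:,2]-.025)<.006]
                r=cv2.minAreaRect((Q[:,:2]*1000).astype(np.float32)); print('   rect',r, 'z80',zz)
    # grey charger top / pack top points near green pack
```

```text
scene green [189. 187.] 34 med [ 0.4758 -0.3043  0.0978] lo [ 0.466 -0.315  0.095] hi [ 0.481 -0.296  0.1  ]
scene green [188. 192.] 34 med [ 0.4913 -0.3024  0.0977] lo [ 0.486 -0.312  0.095] hi [ 0.497 -0.293  0.099]
scene green [187. 197.] 33 med [ 0.5072 -0.3001  0.0977] lo [ 0.501 -0.309  0.096] hi [ 0.513 -0.291  0.1  ]
scene green [185. 203.] 34 med [ 0.522  -0.2982  0.0978] lo [ 0.517 -0.308  0.095] hi [ 0.529 -0.288  0.099]
scene green [188. 228.] 123 med [ 0.56   -0.2926  0.0426] lo [ 0.55  -0.322  0.039] hi [ 0.568 -0.265  0.046]
   rect ((557.1201782226562, -294.93890380859375), (21.167949676513672, 63.4484748840332), 3.581598997116089) z80 0.0438571698141367
scene orange [200. 206.] 26 med [ 0.511  -0.2723  0.0715] lo [ 0.502 -0.278  0.06 ] hi [ 0.513 -0.27   0.083]
scene blue [422. 169.] 458 med [0.2934 0.2831 0.0335] lo [0.16  0.2   0.014] hi [0.316 0.401 0.037]
   rect ((258.0650634765625, 303.5275573730469), (119.22328186035156, 217.12896728515625), 16.677570343017578) z80 0.03499036142009802
scene blue [411. 183.] 65 med [0.3139 0.2627 0.0188] lo [0.311 0.225 0.012] 
[... 1375 characters left out ...]
57] hi [ 0.517 -0.322  0.084]
side blue [254. 159.] 774 med [0.2395 0.2074 0.0257] lo [0.155 0.195 0.013] hi [0.312 0.399 0.036]
   rect ((227.02017211914062, 297.754150390625), (164.45004272460938, 204.94041442871094), 3.9136300086975098) z80 0.032957756499414854
side blue [332. 156.] 533 med [0.4851 0.2695 0.0203] lo [0.396 0.204 0.012] hi [0.579 0.353 0.026]
   rect ((488.3758544921875, 280.3627624511719), (183.4876251220703, 153.553955078125), 3.6673295497894287) z80 0.023589284252685853
side red [375. 183.] 36 med [0.5611 0.0337 0.0428] lo [0.547 0.021 0.04 ] hi [0.571 0.053 0.062]
side red [539. 295.] 422 med [ 0.777  -0.4219  0.0221] lo [ 0.758 -0.46   0.012] hi [ 0.801 -0.369  0.026]
```

Measurements:
- **Charged pack:** near (0.497,-0.301), yaw about 7.5°.
- **Small tray:** at (0.489,0.2815), yaw about 3.6°. Its 184x143 rectangle fits the stated size.

I'm moving above the pack now.

Emit:
play_rows([
  [-1,-1.1,0,0],
  [-3,-3.4,0,-0.05],
  [-5.5,-6.4,0,-0.1],
  [-8.2,-9.5,0,-0.15],
  [-10.9,-12.6,0,-0.2],
  [-13.6,-15.7,0,-0.25],
  [-16.3,-18.8,0,-0.3],
  [-19,-21.9,0,-0.35],
  [-21.7,-25,0,-0.4],
  [-24.4,-28.1,0,-0.45],
], gripper=9.4)

```text
time_s: 0.93
position: [0.337, 0.1777, 0.4044]
tool_rot: [[-0.998, -0.064, 0.0], [-0.064, 0.998, -0.0], [-0.0, -0.0, -1.0]]
force: [0.9, 1.2, 0.3]
width: 0.999
grasp_force: 0.0
```

```bash
cat >> h.py <<'E'
def togo(x,y,z,yaw_y):
    s=robot.state(); R=s['tool_rot']; d=np.array([x,y,z])-s['position']
    a=np.degrees(np.arctan2(R[1,1],R[0,1])); t=(yaw_y-a+90)%180-90
    print('t',s['time_s'],'pos',s['position'].round(4),'yawy',a.round(2),'q6',s['joints'][5].round(2),'F',s['force'].round(1),'w',s['width'].round(3),s['grasp_force'])
    print('togo cm',(R.T@d*100).round(2),'turn',-np.radians(t).round(3))
E
python3 -c "
from h import *
togo(.497,-.301,.40,97.5)"
```

```text
Traceback (most recent call last):
  File "h.py", line 16, in togo
    print('t',s['time_s'],'pos',s['position'].round(4),'yawy',a.round(2),'q6',s['joints'][5].round(2),'F',s['force'].round(1),'w',s['width'].round(3),s['grasp_force'])
                                                                                                                                  ^^^^^^^^^^^^^^^^
AttributeError: 'float' object has no attribute 'round'
```

Emit:
play_rows([
  [-1,-3.9,0,0],
  [-2,-7.8,0,0],
  [-3.1,-11.7,0,0],
  [-4.1,-15.6,0,-0.03],
  [-5.1,-19.5,0,-0.067],
  [-6.2,-23.4,0,-0.067],
  [-7.2,-27.3,0,-0.067],
  [-8.2,-31.2,0,-0.067],
  [-9.2,-35.1,0,-0.067],
  [-10.3,-39,0,-0.067],
])

```text
time_s: 1.77
position: [0.4638, -0.2055, 0.4041]
tool_rot: [[-0.992, -0.127, -0.001], [-0.127, 0.992, 0.001], [0.001, 0.001, -1.0]]
force: [1.1, -0.2, 0.6]
width: 1.0
grasp_force: 0.0
```

Emit:
play_rows([
  [-0.6,-3.2,0,0],
  [-1.1,-6,0,0],
  [-1.6,-8,0,0],
  [-1.9,-9,0,0],
  [-1.9,-9.2,0,0],
  [-1.9,-9.2,0,0],
  [-1.9,-9.2,0,0],
])

```text
time_s: 2.35
position: [0.4943, -0.2911, 0.4043]
tool_rot: [[-0.992, -0.129, -0.001], [-0.129, 0.992, 0.001], [0.001, 0.001, -1.0]]
force: [-0.5, -0.2, -1.4]
width: 1.0
grasp_force: 0.0
```

```bash
sed -i "s/s\['width'\].round(3)/round(s['width'],3)/" h.py
python3 - <<'E'
from h import *
togo(.497,-.301,.40,97.5)
p,d,K,E=snap('wrist','wrist1.png'); np.savez('/tmp/wrist',p=p,d=d,K=K,E=E)
C=cloud(d,K,E); hsv=cv2.cvtColor(p,cv2.COLOR_RGB2HSV); H,S,V=cv2.split(hsv)
near=(abs(C[...,0]-.5)<.12)&(abs(C[...,1]+.3)<.1)&(d>0)
for nm,m in dict(green=(H>45)&(H<75)&(S>150)&(V>150),orange=(H>6)&(H<16)&(S>200)&(V>120),top=(C[...,2]>.088)&(C[...,2]<.105)).items():
    m=m&near; c,l,st,ce=cv2.connectedComponentsWithStats(m.astype(np.uint8))
    for i in range(1,c):
        if st[i,4]<40: continue
        Q=C[l==i]; r=cv2.minAreaRect((Q[:,:2]*1000).astype(np.float32)); print(nm,ce[i].round(),st[i,4],Q.mean(0).round(4),r)
E
```

```text
t 2.35 pos [ 0.4943 -0.2911  0.4043] yawy 97.39 q6 -2.38 F [-0.5 -0.2 -1.4] w 1.0 0.0
togo cm [-0.14 -1.02  0.43] turn -0.002
green [303. 228.] 57 [ 0.5248 -0.2996  0.0988] ((523.88720703125, -298.9879455566406), (4.656425952911377, 19.656156539916992), 7.223412036895752)
green [315. 243.] 120 [ 0.5603 -0.2837  0.0437] ((559.7682495117188, -285.99407958984375), (6.097360610961914, 42.48562240600586), 8.01917552947998)
top [304. 196.] 4067 [ 0.4935 -0.3027  0.0966] ((495.93017578125, -302.9217224121094), (89.8339614868164, 43.800537109375), 7.808573246002197)
```

View pics/wrist1.png

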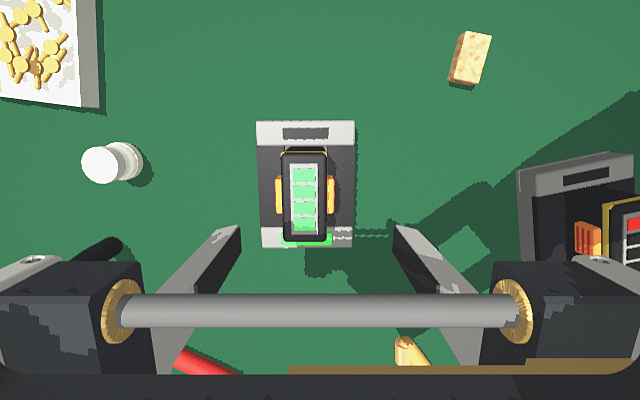

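The wrist view shows the pack top centred at about (304,196). As a rectangle it measures 89.8x43.8 mm at (0.496,-0.303), yaw 7.8°, with an orange button on each side. I'll shift over it and come partway down.

Emit:
play_rows([
  [0,-0.5,1,-0.003],
  [0,-1.0,3,-0.006],
  [0,-1.15,5,-0.006],
  [0,-1.15,7,-0.006],
  [0,-1.15,9,-0.006],
  [0,-1.15,10,-0.006],
  [0,-1.15,10.2,-0.006],
  [0,-1.15,10.2,-0.006],
  [0,-1.15,10.2,-0.006],
])

```text
time_s: 3.15
position: [0.4964, -0.3037, 0.3037]
tool_rot: [[-0.991, -0.134, 0.001], [-0.134, 0.991, -0.001], [-0.001, -0.001, -1.0]]
force: [-0.4, 0.3, -0.0]
width: 0.998
grasp_force: 0.0
```

Run:
```python
from h import *
togo(.496,-.3028,.25,97.7)
p,d,K,E=snap('wrist','wrist2.png')
C=cloud(d,K,E); m=(abs(C[...,0]-.5)<.12)&(abs(C[...,1]+.3)<.033)&(C[...,2]>.088)&(C[...,2]<.105)
c,l,st,ce=cv2.connectedComponentsWithStats(m.astype(np.uint8)); i=1+st[1:,4].argmax(); print(cv2.minAreaRect((C[l==i][:,:2]*1000).astype(np.float32)),ce[i])
```

```text
t 3.15 pos [ 0.4964 -0.3037  0.3037] yawy 97.72 q6 -2.4 F [-0.4  0.3 -0. ] w 0.998 0.0
togo cm [0.03 0.1  5.37] turn 0.0
((495.56292724609375, -302.727783203125), (88.57498931884766, 44.57773208618164), 7.687672138214111) [318.30467484 226.94654015]
```

View pics/wrist2.png

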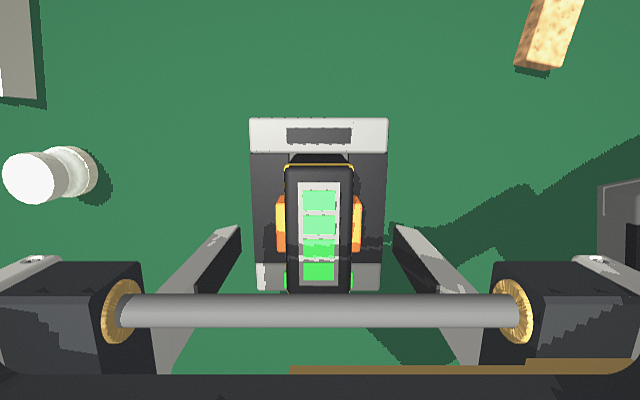

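The pack is centred between the fingers at (318,227). I'll lower the rest of the way and squeeze.

Emit:
play_rows([
  [0,0.08,1,0],
  [0,0.08,2.4,0],
  [0,0.08,3.8,0],
  [0,0.08,4.8,0],
  [0,0.08,5.3,0],
  [0,0.08,5.4,0],
  [0,0.08,5.4,0],
  [0,0.08,5.4,0],
])

```text
time_s: 3.87
position: [0.4962, -0.3031, 0.2493]
tool_rot: [[-0.991, -0.134, 0.001], [-0.134, 0.991, -0.001], [-0.001, -0.001, -1.0]]
force: [1.1, 0.3, -0.3]
width: 1.001
grasp_force: 0.0
```

Emit:
play_rows([
  [0,0,0,0],
  [0,0,0,0],
  [0,0,0,0],
  [0,0,0,0],
  [0,0,0,0],
  [0,0,0,0],
  [0,0,0,0],
  [0,0,0,0],
  [0,0,0,0],
  [0,0,0,0],
], gripper=4.0, grip_force=35)

```text
time_s: 4.7
position: [0.4959, -0.3029, 0.2489]
tool_rot: [[-0.991, -0.134, 0.0], [-0.134, 0.991, -0.0], [-0.0, -0.0, -1.0]]
force: [-0.8, -0.7, 1.8]
width: 0.465
grasp_force: 35.0
```

Run:
```python
from h import *
togo(.496,-.3028,.25,97.7)
```

```text
t 4.7 pos [ 0.4959 -0.3029  0.2489] yawy 97.69 q6 -2.4 F [-0.8 -0.7  1.8] w 0.465 35.00019058585167
togo cm [-0.01  0.01 -0.11] turn -0.0
```

The opening is about 44 mm, so both buttons are fully in. I'll lift slowly.

Emit:
play_rows([
  [0,0,-0.2,0],
  [0,0,-0.5,0],
  [0,0,-0.8,0],
  [0,0,-1.1,0],
  [0,0,-1.4,0],
  [0,0,-1.7,0],
  [0,0,-2.0,0],
  [0,0,-2.3,0],
  [0,0,-2.6,0],
  [0,0,-3,0],
])

```text
time_s: 5.53
position: [0.4958, -0.3027, 0.2788]
tool_rot: [[-0.991, -0.134, -0.0], [-0.134, 0.991, 0.0], [0.0, 0.0, -1.0]]
force: [-0.6, 0.0, -5.2]
width: 0.469
grasp_force: 35.0
```

Emit:
play_rows([
  [0,0,-0.6,0],
  [0,0,-1.8,0],
  [0,0,-3.2,0],
  [0,0,-4.8,0],
  [0,0,-6.4,0],
  [0,0,-8,0],
  [0,0,-9.6,0],
  [0,0,-11,0],
  [0,0,-12,0],
  [0,0,-12.2,0],
])

```text
time_s: 6.37
position: [0.4964, -0.3032, 0.4041]
tool_rot: [[-0.991, -0.134, 0.004], [-0.134, 0.991, -0.004], [-0.004, -0.004, -1.0]]
force: [0.7, -0.4, -4.7]
width: 0.467
grasp_force: 35.0
```

Run:
```python
from h import *
togo(.489,.281,.40,93.6)
p,d,K,E=snap('side','side2.png')
```

```text
t 6.3667 pos [ 0.4964 -0.3032  0.4041] yawy 97.69 q6 -2.4 F [ 0.7 -0.4 -4.7] w 0.467 34.99851241707802
togo cm [-7.09 57.99  0.2 ] turn 0.071
```

View pics/side2.png

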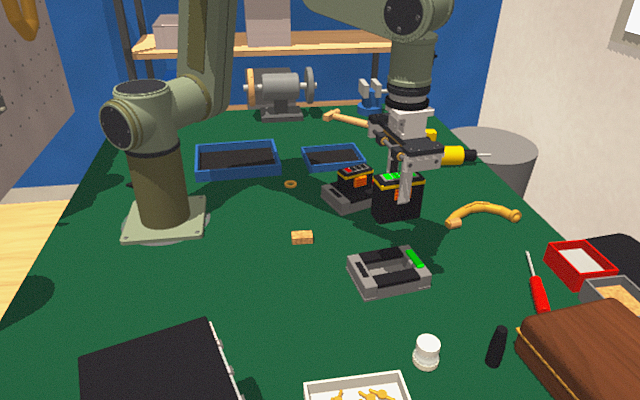

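The pack is out and held upright at (400,195), the charger is empty at (390,268), and the busy pack is untouched. I'll carry it to the small tray.

Emit:
play_rows([
  [-0.1,0.6,0,0],
  [-0.2,1.8,0,0],
  [-0.4,3.6,0,0],
  [-0.7,6,0,0.01],
  [-1.1,9,0,0.02],
  [-1.5,12,0,0.03],
  [-1.8,15,0,0.04],
  [-2.2,18,0,0.05],
  [-2.6,21,0,0.06],
  [-2.9,24,0,0.071],
])

```text
time_s: 7.25
position: [0.4914, -0.0586, 0.3993]
tool_rot: [[-0.998, -0.063, -0.003], [-0.063, 0.998, 0.001], [0.002, 0.002, -1.0]]
force: [0.7, 0.3, -4.7]
width: 0.468
grasp_force: 35.0
```

```bash
python3 -c "
from h import *
togo(.489,.281,.40,93.6)"
```

```text
t 7.25 pos [ 0.4914 -0.0586  0.3993] yawy 93.61 q6 -1.93 F [ 0.7  0.3 -4.7] w 0.468 34.99714940786362
togo cm [-1.900e+00  3.391e+01 -2.000e-02] turn 0.0
```

Emit:
play_rows([
  [-0.2,3,0,0],
  [-0.4,6,0,0],
  [-0.5,9,0,0],
  [-0.7,12,0,0],
  [-0.9,15,0,0],
  [-1,18,0,0],
  [-1.2,21,0,0],
  [-1.4,24,0,0],
  [-1.5,26.5,0,0],
  [-1.7,29,0,0],
])

```text
time_s: 8.08
position: [0.4894, 0.2315, 0.3991]
tool_rot: [[-0.998, -0.065, -0.003], [-0.065, 0.998, -0.001], [0.004, -0.0, -1.0]]
force: [0.6, -1.3, -5.3]
width: 0.464
grasp_force: 35.0
```

Emit:
play_rows([
  [-0.1,1.6,0,0],
  [-0.1,2.8,0,0],
  [-0.2,3.6,0,0],
  [-0.2,4,0,0],
  [-0.2,4.1,0,0],
  [-0.2,4.1,0,0],
  [-0.2,4.1,0,0],
])

```text
time_s: 8.67
position: [0.4907, 0.2697, 0.4005]
tool_rot: [[-0.998, -0.062, -0.0], [-0.062, 0.998, -0.001], [0.0, -0.001, -1.0]]
force: [-0.2, -0.0, -5.3]
width: 0.465
grasp_force: 35.0
```

Run:
```python
from h import *
togo(.489,.281,.25,93.6)
for n in('wrist','side'):
    p,d,K,E=snap(n,n+'3.png'); C=cloud(d,K,E); H,S,V=cv2.split(cv2.cvtColor(p,cv2.COLOR_RGB2HSV))
    reg=(abs(C[...,0]-.489)<.12)&(abs(C[...,1]-.281)<.1)&(d>0)
    m=reg&(H>98)&(H<115)&(S>140)&(V>60)&(abs(C[...,2]-.024)<.006); Q=C[m]; print(n,m.sum(),cv2.minAreaRect((Q[:,:2]*1000).astype(np.float32)))
    m=reg&(C[...,2]>.08)&(C[...,2]<.27)&(abs(C[...,0]-.489)<.055)&(abs(C[...,1]-.281)<.03); Q=C[m]; print('held',m.sum(),np.percentile(Q,[1,5,50,99],axis=0).round(4).tolist() if m.sum() else 0)
```

```text
t 8.6667 pos [0.4907 0.2697 0.4005] yawy 93.56 q6 -1.28 F [-0.2 -0.  -5.3] w 0.465 34.998545944690704
togo cm [ 0.09  1.15 15.05] turn -0.001
wrist 1135 ((479.83319091796875, 280.62042236328125), (166.3391571044922, 141.945068359375), 3.311213254928589)
held 14441 [[0.4455, 0.2515, 0.1776], [0.4463, 0.2532, 0.2156], [0.4776, 0.2727, 0.2481], [0.5336, 0.3015, 0.2664]]
side 334 ((488.5234375, 278.990234375), (183.89463806152344, 150.4253692626953), 3.530954599380493)
held 317 [[0.4465, 0.2511, 0.157], [0.447, 0.2514, 0.1635], [0.4856, 0.2592, 0.2334], [0.5376, 0.301, 0.2649]]
```

View pics/side3.png

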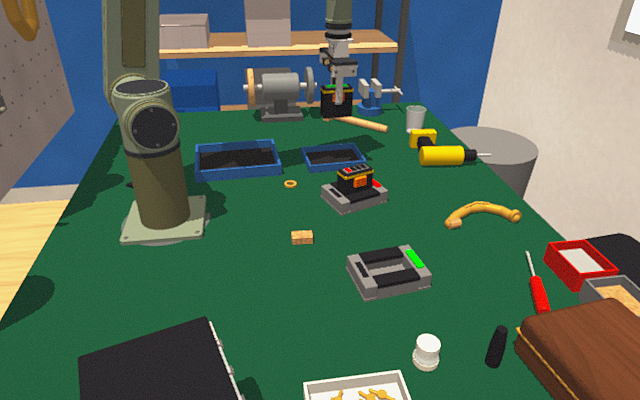

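The pack hangs above the small tray at (333,157), with its underside at z ≈ 0.157. I'll lower it.

Emit:
play_rows([
  [0.1,0.5,0.5,0],
  [0.1,1.0,2,0],
  [0.1,1.15,4,0],
  [0.1,1.15,6,0],
  [0.1,1.15,8,0],
  [0.1,1.15,10,0],
  [0.1,1.15,11.8,0],
  [0.1,1.15,13,0],
  [0.1,1.15,13.5,0],
  [0.1,1.15,13.7,0],
])

```text
time_s: 9.6
position: [0.4886, 0.2817, 0.2625]
tool_rot: [[-0.998, -0.063, -0.002], [-0.063, 0.998, -0.001], [0.002, -0.001, -1.0]]
force: [-1.3, -0.5, -4.8]
width: 0.464
grasp_force: 35.0
```

Emit:
play_rows([
  [0,0,0.1,0],
  [0,0,0.3,0],
  [0,0,0.4,0],
  [0,0,0.5,0],
  [0,0,0.6,0],
  [0,0,0.7,0],
  [0,0,0.8,0],
  [0,0,0.9,0],
  [0,0,1.0,0],
  [0,0,1.0,0],
])

```text
time_s: 10.43
position: [0.4887, 0.2818, 0.2534]
tool_rot: [[-0.998, -0.063, -0.001], [-0.063, 0.998, -0.0], [0.001, -0.0, -1.0]]
force: [0.1, -0.1, -5.4]
width: 0.468
grasp_force: 35.0
```

```bash
python3 -c "
from h import *
togo(.489,.281,.2489,93.6)"
```

```text
t 10.4333 pos [0.4887 0.2818 0.2534] yawy 93.62 q6 -1.26 F [ 0.1 -0.1 -5.4] w 0.468 34.99865770339966
togo cm [-0.02 -0.08  0.45] turn 0.0
```

Emit:
play_rows([
  [0,0,0.05,0],
  [0,0,0.1,0],
  [0,0,0.15,0],
  [0,0,0.2,0],
  [0,0,0.25,0],
  [0,0,0.3,0],
  [0,0,0.35,0],
  [0,0,0.4,0],
  [0,0,0.4,0],
  [0,0,0.4,0],
])

```text
time_s: 11.27
position: [0.4888, 0.2818, 0.2496]
tool_rot: [[-0.998, -0.063, -0.0], [-0.063, 0.998, -0.0], [0.0, -0.0, -1.0]]
force: [-0.6, -0.6, -5.5]
width: 0.461
grasp_force: 35.0
```

Emit:
play_rows([
  [0,0,0.03,0],
  [0,0,0.06,0],
  [0,0,0.09,0],
  [0,0,0.12,0],
  [0,0,0.12,0],
  [0,0,0.12,0],
])

```text
time_s: 11.77
position: [0.4889, 0.2819, 0.2489]
tool_rot: [[-0.998, -0.063, 0.0], [-0.063, 0.998, 0.0], [-0.0, 0.0, -1.0]]
force: [-1.4, 0.1, -0.5]
width: 0.464
grasp_force: 35.0
```

The wrist force has risen from -5.5 to -0.5 N, so the pack is resting on the tray floor. I'll ease the grip and open.

Emit:
play_rows([
  [0,0,0.03,0],
  [0,0,0.03,0],
  [0,0,0.03,0],
], grip_force=12)

```text
time_s: 12.02
position: [0.489, 0.2819, 0.2489]
tool_rot: [[-0.998, -0.063, 0.0], [-0.063, 0.998, 0.0], [-0.0, 0.0, -1.0]]
force: [-3.1, -2.4, 2.8]
width: 0.47
grasp_force: 12.0
```

Emit:
play_rows([
  [0,0,0,0],
  [0,0,0,0],
  [0,0,0,0],
  [0,0,0,0],
  [0,0,0,0],
  [0,0,0,0],
], gripper=6.2)

```text
time_s: 12.52
position: [0.4891, 0.2819, 0.2481]
tool_rot: [[-0.998, -0.063, 0.001], [-0.063, 0.998, 0.0], [-0.001, 0.0, -1.0]]
force: [-0.0, -0.3, 0.7]
width: 0.657
grasp_force: 0.0
```

Emit:
play_rows([
  [0,0,0,0],
  [0,0,0,0],
  [0,0,0,0],
  [0,0,0,0],
  [0,0,0,0],
  [0,0,0,0],
  [0,0,0,0],
], gripper=9.2)

```text
time_s: 13.1
position: [0.4888, 0.2819, 0.2482]
tool_rot: [[-0.998, -0.063, 0.0], [-0.063, 0.998, 0.0], [-0.0, 0.0, -1.0]]
force: [0.3, 0.5, 0.2]
width: 0.979
grasp_force: 0.0
```

Emit:
play_rows([
  [0,0,-0.5,0],
  [0,0,-1.5,0],
  [0,0,-3,0],
  [0,0,-5,0],
  [0,0,-7,0],
  [0,0,-9.5,0],
  [0,0,-12,0],
  [0,0,-14,0],
  [0,0,-15,0],
  [0,0,-15,0],
])

```text
time_s: 13.93
position: [0.4896, 0.2822, 0.4022]
tool_rot: [[-0.998, -0.063, 0.007], [-0.063, 0.998, 0.003], [-0.007, 0.002, -1.0]]
force: [0.5, 0.3, 0.4]
width: 0.98
grasp_force: 0.0
```

Run:
```python
from h import *
p,d,K,E=snap('scene','scene4.png'); C=cloud(d,K,E)
m=(abs(C[...,0]-.489)<.08)&(abs(C[...,1]-.281)<.06)&(C[...,2]>.088)&(C[...,2]<.105)
print(m.sum(),C[m].mean(0),np.percentile(C[m][:,2],[5,95]),cv2.minAreaRect((C[m][:,:2]*1000).astype(np.float32)))
```

```text
602 [0.4964675  0.28150468 0.09541413] [0.0910858  0.09902301] ((491.7025451660156, 282.1588439941406), (90.96907806396484, 44.16819381713867), 3.4191040992736816)
```

View pics/scene4.png

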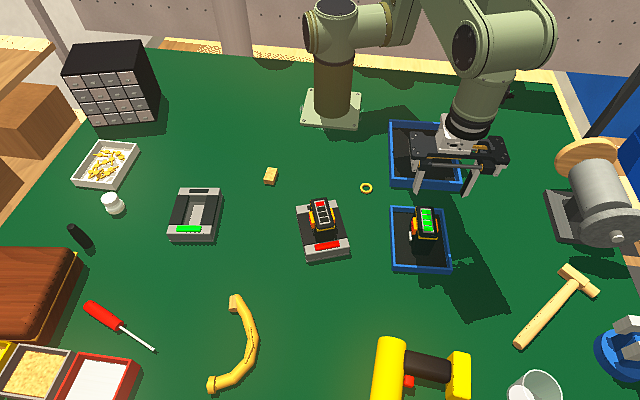

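The charged pack stands upright in the small tray at (427,222), its top level at z ≈ 0.096. The gripper is clear above it, and the busy pack is unchanged at (322,212).

```bash
python3 -c "
from bench import robot
print(robot.finish_job())"
```

```text
the job is handed in; nothing more can be done
None
```

The charged pack is standing upright on the floor of the smaller blue tray, the busy pack was not touched, and the job was handed in at about 14 s of the 42 s allowed; no verdict was returned.

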